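# Set the three lays of a board-drilling bed to a pile

## Task

Set the drilling bed's lays to the pile of cover boards: slide the two front lays up to its long front edge and the side lay up to its short edge, each until you feel its brass nose touch the boards, and leave all three touching. Feel for the edges gently: the pile must stay where it lies, and what lies on and around it must not be disturbed.

Things in the scene. Friction and masses are not known exactly. Their poses are not given: they have to be found in the camera images.
- bed: grey steel lay bed of a board drill, 300 (its x) by 360 (its y) mm, standing fixed on low feet on the bench, its flat top face 18 mm above the bench, turned up to 0.2 rad; origin below its centre at the height of the bench, x roughly away from the robot. Three lays slide in slots on it.
- board_pile: squared pile of grey cover boards, 148 (its x) by 210 (its y) by 40 mm, about 1 kg, loose on the bed, turned on it by up to 0.05 rad; origin at the centre of its underside, 18 mm above the bench. Long front edge (facing the robot): its face x = -74 mm; right-hand short edge: its face y = -105 mm. Only weight keeps it still: a sideways push of about 9 N begins to shift it.
- front_left_lay: the left one of the two front lays, on the robot's side of the pile, sliding along the bed's +x to the pile's long front edge. Steel slide, moves only along its own x (to the pile), drag about 3 N, stays where left. Origin on its knob's axis at the bed's top face (18 mm above the bench). Upright black knob 20 mm in diameter, 17 to 44 mm above the origin: push from behind or pinch from above. Foot 26 mm wide, 12 mm high, x = -15 to 35 mm.
- front_left_lay_head (a point): centre of the front face of that lay's upright head (26 mm wide, 12 mm thick, 31 mm high), at x = 35 mm, 21 mm above the lay's origin. From here a round-ended brass nose screw, 10 mm in diameter, sticks out forwards; it was left set anywhere from 11 to 25 mm out, which is not measured, and does not yield. Its tip is to touch the pile, 10 to 70 mm away.
- front_right_lay: the right one of the two front lays, sliding along the bed's +x to the pile's long front edge. Steel slide, moves only along its own x (to the pile), drag about 3 N, stays where left. Origin on its knob's axis at the bed's top face (18 mm above the bench). Upright black knob 20 mm in diameter, 17 to 44 mm above the origin: push from behind or pinch from above. Foot 26 mm wide, 12 mm high, x = -15 to 35 mm.
- front_right_lay_head (a point): centre of the front face of that lay's upright head (26 mm wide, 12 mm thick, 31 mm high), at x = 35 mm, 21 mm above the lay's origin. From here a round-ended brass nose screw, 10 mm in diameter, sticks out forwards; it was left set anywhere from 11 to 25 mm out, which is not measured, and does not yield. Its tip is to touch the pile, 10 to 70 mm away.
- side_lay: the side lay, to the right of the pile, sliding along the bed's +y to the pile's right-hand short edge. Steel slide, moves only along its own x (to the pile), drag about 3 N, stays where left. Origin on its knob's axis at the bed's top face (18 mm above the bench). Upright black knob 20 mm in diameter, 17 to 44 mm above the origin: push from behind or pinch from above. Foot 26 mm wide, 12 mm high, x = -15 to 35 mm.
- side_lay_head (a point): centre of the front face of that lay's upright head (26 mm wide, 12 mm thick, 31 mm high), at x = 35 mm, 21 mm above the lay's origin. From here a round-ended brass nose screw, 10 mm in diameter, sticks out forwards; it was left set anywhere from 11 to 25 mm out, which is not measured, and does not yield. Its tip is to touch the pile, 10 to 70 mm away.
- brass_weight: brass binder's weight 40 by 60 by 60 mm with a knob, standing on the pile's far left part, 0.72 kg; origin at the centre of its underside
- bone_folder: short white bone folder 26 by 108 by 4 mm lying on the pile's far right part; origin at the centre of its underside
- masking_tape: roll of cream masking tape, 96 mm in diameter, 24 mm high, on the bench to the right of the bed; origin at the centre of its underside
- beeswax: yellow cake of beeswax 36 by 52 by 19 mm on the bench to the right of the bed; origin at the centre of its underside

How it is judged (in metres and radians):
At the end, for the whole second after the job is handed in: all three lays bear on the pile with their noses (over 0.2 N of contact each: two at the long front edge, one at the right-hand short edge), the pile lies within 2 mm of where it lay, and is at rest (contact force between each of front_left_lay, front_right_lay, side_lay and board_pile above 0.2 N and distance of board_pile from where it was at the start of the episode below 0.002 m and linear speed of board_pile below 0.005 m/s); the robot touches nothing.
It fails at once if a lay pressed the pile with more than 10 N (contact force between any of front_left_lay, front_right_lay, side_lay and board_pile above 10 N).
It fails at once if the pile was shifted by more than 2 mm (distance of board_pile from where it was at the start of the episode above 0.002 m).
It fails at once if the brass weight, bone folder, masking tape or beeswax was moved by more than 8 mm (distance of any of brass_weight, bone_folder, masking_tape, beeswax from where it was at the start of the episode above 0.008 m).
It also fails if it takes over 54 s, if anything falls off the work surface, if the arm or the gripper's body presses on something with over 40 N, if the wrist force passes 120 N, or if a joint passes its speed limit or range.

## Robot

A 6-joint arm with a two-finger parallel gripper is mounted at the origin on a cart in front of the work surface, level with it; the furniture and walls round the work are solid. World frame = base frame: x ahead of the robot, y to its left, z up, the work surface at z = 0. Lengths are in m, angles in degrees, forces in N, time in s.
With the tool pointing down it reaches from about 0.4 to 0.825 m from the base axis. Payload 7 kg.
Tool frame: the origin (TCP) lies on the centre line of the jaws, within the pads' length; the fingertips stand 17 mm ahead of it and the grasp point (between the pads) lies 2 mm behind it; z points along the fingers, y is the direction in which the jaws open and shut (so a half turn about z gives the same grasp; the last joint's range is limited). The gripper opens to 88 mm and grips with 3 to 60 N. Pads are 19 mm wide; open, the fingers measure 130 mm over their backs; the gripper's body (78 mm by 193 mm) begins 47 mm behind the grasp point.
Start: joints at [80.392, 20.546, 0.682, 0, -70.136, -16.507], TCP at [0.297, 0.606, 0.244] pointing down, gripper open.
Joint ranges: [-176.03, 176.03], [-82.01, 121.73], [-58.28, 71.71], [-173.87, 95.51], [-174.79, -0.11], [-173.66, 173.66]. Speed limits (degrees/s): [136.94, 136.94, 172.46, 180, 180, 180].

## Interface

Orientations are given as [roll, pitch, yaw] about the fixed x, y, z axes, in that order (R = Rz(yaw) Ry(pitch) Rx(roll)).
In Python, from plant import telemetry, vision, close_job, recognise, silhouettes, place_of gives the robot as it stands.
- The arm moves only by the shell command python3 -m handwheel 'ROWS'. ROWS is JSON, a list that holds one entry, the list of rows, each a list of 5 numbers: the shift along the tool's x, y, z in m, then the turn about the tool's z in rad, then the closure, from 0 (fully open) to 1 (shut). In form: [[[tx, ty, tz, yaw, gripper], ...]]. A call has 1 to 20 rows; each row shifts and turns the commanded pose from where the row before left it, along the tool's axes as they then stand; what a row does not reach is not made up. A row lasts 1/12 s, in which the tool goes at most 41.7 mm and 7.16 degrees, less where a joint would pass 70% of its speed; a pose out of reach is approached as far as the arm can. A call with a gripper value outside its range is refused whole. The fingers move at their own pace and stop on an object; the grip force is fixed at half the most. Time passes only in rows, so rows that do not move let the fingers close. It gives the time, the measured TCP pose, the force and the opening at its end, in the units of the state.
- telemetry.get_obs(): the state, without advancing time (a new reading comes with each control period).
- vision.snapshot(name): name is "scene" or "side" or "wrist"; returns a dict with "color" (480x640x3 uint8, red, green, blue), "mtx" (3x3 intrinsics, pixels), "cam_to_world" (4x4, takes a point from camera to world coordinates); the wrist camera has in their place "tool_from_camera" (4x4, takes a point from camera to tool coordinates, whose origin is the TCP and whose axes are the flange's). Camera axes: x right, y down, z forward; pixel columns grow to the right and rows downward; lengths in m; the calibration is good to about 2 mm. A picture is of the moment at which its call begins: read the wrist's pose just before it. There is no depth.
- close_job(): hands the job in, once; it reports no verdict.
Trained networks look in a picture, given as the dict that the camera call returned (one of the last four; its "shot" number tells which), for a name from the list of things; names that differ only in an ending like _2 or _b are one class to them, and where a whole thing is asked for, a point or a joint stands for the part that bears it (a point fixed in the world has none). Each returns a list of dicts, best first, with "conf" (0 to 1); they miss things now and then, are a little off and sometimes report something else, mostly with a low value. They report only what shows in the picture. A call takes as long as a camera call.
- recognise(name, picture): "xy" ([column, row] in pixels, amid what is visible of it).
- silhouettes(name, picture): "region" (480x640 bool, what is visible of it) and "xy" ([column, row] in pixels, amid what is visible of it).
- place_of(name, picture): "xy" ([column, row] in pixels: a listed point, or the origin of a listed thing).
The state is a dict: "clock": time; "joint_pos": joint angles; "qvel": joint speeds; "tau": joint torques, N m; "tool_pos": TCP position; "orientation": TCP orientation; "force": force on the tool from outside, world axes, zero at the start; "moment": the same for the moment, N m; "opening": finger opening in m.
Only numpy, scipy, OpenCV 4.12 (cv2) and the standard library are available. Lean on these libraries where they do the work, as an engineer would, in place of code of your own. Each camera call takes 0.05 s, during which the arm holds its last target.

## Working session

There is one attempt and no reset: what is moved stays moved. The work goes in short steps, Python scripts to look and compute and a shell command to move; the robot and the scene stay as the last step left them, time stands still between calls to the robot, and variables do not carry over. Pictures are saved under pics/ and viewed, and the job is handed in when it is done.

```bash
ls; mkdir -p pics; python3 - <<'E'
from plant import telemetry, vision
import cv2
print(telemetry.get_obs())
for n in ["scene","side","wrist"]:
    p=vision.snapshot(n); cv2.imwrite(f"pics/{n}0.png",p["color"][:,:,::-1])
    print(n,p["mtx"].tolist(),[ (k,v.round(4).tolist()) for k,v in p.items() if k in("cam_to_world","tool_from_camera")],p["shot"])
E
```

```text
pics
{'clock': 0.0, 'joint_pos': array([ 8.03900317e+01,  2.05917633e+01,  6.33909007e-01, -2.13814514e-02,
       -7.01363819e+01, -1.65069502e+01]), 'qvel': array([-0.09342825,  0.02721195, -0.08853438,  0.06960191, -0.00827905,
       -0.01477253]), 'tau': array([ 1.42080757e-03, -5.82723856e+01,  2.93050396e+01,  6.99701115e+00,
        7.12331981e-03, -1.60876893e-04]), 'tool_pos': array([0.29694827, 0.60565325, 0.24261603]), 'orientation': array([ 1.79903936e+02, -7.50675769e-03, -2.61241938e+01]), 'force': array([-0.68561515, -0.62675152,  0.3682635 ]), 'moment': array([ 0.01409042,  0.05660221, -0.02340303]), 'opening': 0.08758139400006806}
scene [[624.5817432451356, 0.0, 315.301106213387], [0.0, 624.5817432451356, 232.0654513149663], [0.0, 0.0, 1.0]] [('cam_to_world', [[0.0372, 0.6833, -0.7291, 1.4117], [0.9992, -0.0356, 0.0176, 0.1039], [-0.0139, -0.7292, -0.6841, 0.8426], [0.0, 0.0, 0.0, 1.0]])] 1
side [[455.30623448470897, 0.0, 319.21364900951875], [0.0, 455.30623448470897, 238.57327408937036], [0.0, 0.0, 1.0]] [('cam_to_world', [[-0.9946, -0.0518, 0.0898, 0.483], [-0.1035, 0.5452, -0.8319, 0.9021], [-0.0059, -0.8367, -0.5476, 0.5711], [0.0, 0.0, 0.0, 1.0]])] 2
wrist [[384.13801080252915, 0.0, 318.21831129272016], [0.0, 384.13801080252915, 241.34697567987357], [0.0, 0.0, 1.0]] [('tool_from_camera', [[0.0001, -0.9643, -0.2648, 0.0713], [1.0, 0.0001, 0.0001, -0.0002], [-0.0, -0.2648, 0.9643, -0.1407], [0.0, 0.0, 0.0, 1.0]])] 3
```

View pics/scene0.png

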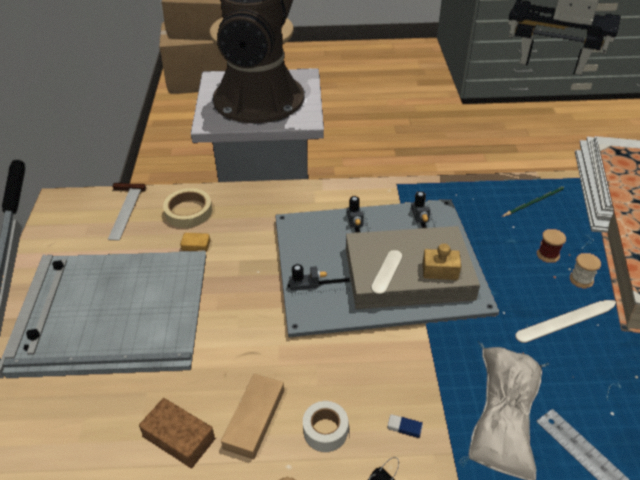

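View pics/side0.png

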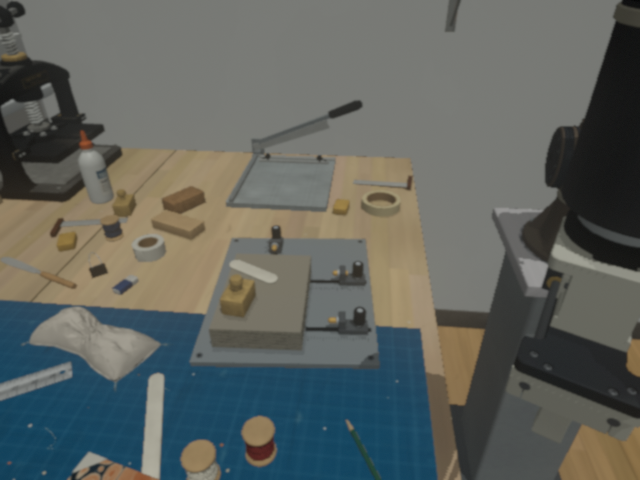

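View pics/wrist0.png

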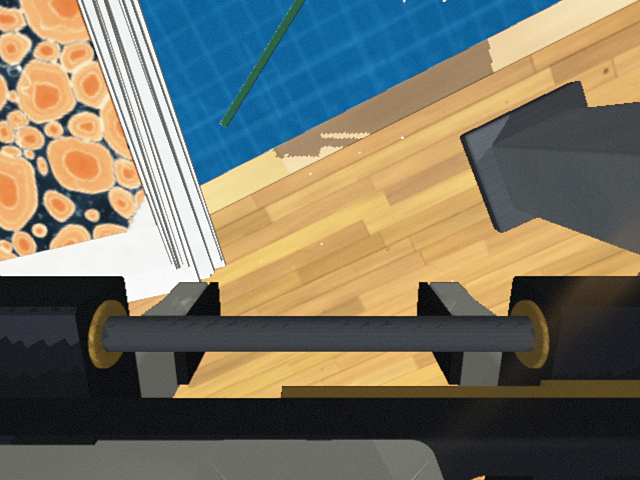

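```bash
cat > h.py <<'E'
import numpy as np, cv2
def ray(p,xy,T=None):
    T=p["cam_to_world"] if T is None else T
    K=p["mtx"]; d=np.array([(xy[0]-K[0,2])/K[0,0],(xy[1]-K[1,2])/K[1,1],1.]); d=T[:3,:3]@d
    return T[:3,3],d/np.linalg.norm(d)
def atz(p,xy,z,T=None):
    o,d=ray(p,xy,T); return o+d*(z-o[2])/d[2]
def tri(rs):
    A=np.zeros((3,3));b=np.zeros(3)
    for o,d in rs:
        M=np.eye(3)-np.outer(d,d);A+=M;b+=M@o
    return np.linalg.solve(A,b)
def proj(p,X,T=None):
    T=p["cam_to_world"] if T is None else T
    c=(np.asarray(X)-T[:3,3])@T[:3,:3]; K=p["mtx"]
    return c[...,:2]/c[...,2:]*K[0,0]+K[:2,2]
E
python3 - <<'E'
from plant import vision,place_of
from h import *
P={n:vision.snapshot(n) for n in("scene","side")}
Z=dict(bed=0,board_pile=.018,front_left_lay=.018,front_right_lay=.018,side_lay=.018,front_left_lay_head=.039,front_right_lay_head=.039,side_lay_head=.039,masking_tape=0,beeswax=0)
for n,z in Z.items():
    for c in P:
        for r in place_of(n,P[c])[:3]:
            print(n,c,round(r["conf"],2),np.round(r["xy"],1),atz(P[c],r["xy"],z).round(4))
for c,k in(("scene",2),("side",2)):
    x0,y0,x1,y1=(265,180,505,340) if c=="scene" else (190,215,400,375)
    im=cv2.resize(P[c]["color"][y0:y1,x0:x1,::-1],None,fx=3.3,fy=3.3,interpolation=cv2.INTER_CUBIC)
    cv2.imwrite(f"pics/z_{c}.png",im)
E
```

```text
board_pile scene 0.86 [408.9 273.4] [0.65   0.2892 0.018 ]
board_pile side 0.83 [265.6 305.4] [0.6476 0.2911 0.018 ]
board_pile side 0.58 [337.3 318.3] [0.5158 0.3121 0.018 ]
front_left_lay scene 0.8 [413.4 212.1] [0.4849 0.3224 0.018 ]
front_left_lay side 0.56 [356.8 329. ] [0.481  0.3351 0.018 ]
front_right_lay scene 0.7 [353.2 215.1] [0.4875 0.2021 0.018 ]
front_right_lay side 0.68 [356.1 283. ] [0.4866 0.2107 0.018 ]
side_lay scene 0.6 [298.4 286.7] [0.6721 0.0901 0.018 ]
side_lay side 0.9 [280.4 244.5] [0.6554 0.0932 0.018 ]
front_left_lay_head scene 0.94 [424.1 213.1] [0.5125 0.3371 0.039 ]
front_left_lay_head side 0.59 [338.1 321.1] [0.5128 0.3411 0.039 ]
front_right_lay_head scene 0.82 [357.3 218.5] [0.5212 0.2067 0.039 ]
side_lay_head scene 0.95 [317.2 273.2] [0.6609 0.124  0.039 ]
side_lay_head side 0.79 [272.3 245.6] [0.665  0.1295 0.039 ]
side_lay_head side 0.58 [242.4 303.6] [0.6829 0.3136 0.039 ]
masking_tape scene 0.89 [189.1 211.7] [ 0.4391 -0.1308  0.    ]
masking_tape side 0.6 [381.  206.1] [ 0.4345 -0.132   0.    ]
beeswax scene 0.56 [199.8 244.9] [ 0.5382 -0.0992  0.    ]
beeswax scene 0.23 [408.9 275.5] [0.6386 0.2924 0.    ]
beeswax side 0.54 [341.5 211.4] [ 0.5337 -0.0952  0.    ]
```

View pics/z_scene.png

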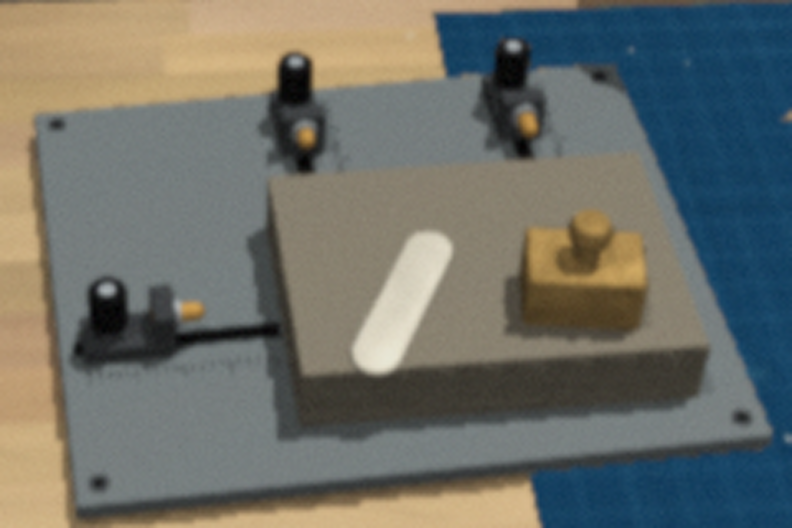

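View pics/z_side.png

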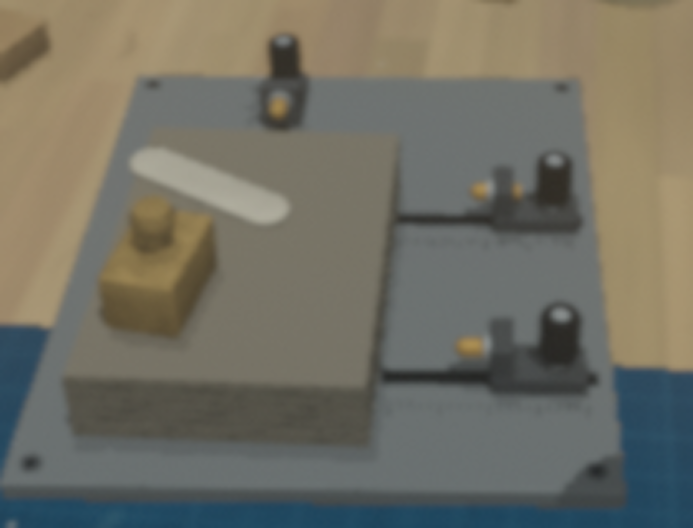

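```bash
python3 - <<'E'
from plant import vision
from h import *
P={n:vision.snapshot(n) for n in("scene","side")}
off=dict(scene=(265,180),side=(190,215))
px=lambda c,q:np.array(q)/3.3+off[c]
k={"scene":dict(L=(513,46),R=(295,62),S=(107,287)),"side":dict(L=(561,313),R=(554,161),S=(284,41))}
for n in "LRS":
    print(n,[atz(P[c],px(c,k[c][n]),.062).round(4) for c in P], tri([ray(P[c],px(c,k[c][n])) for c in P]).round(4))
bed=dict(scene=[(37,118),(80,512),(770,433),(615,67)],side=[(580,78),(138,78),(0,490),(623,497)])
pile=dict(scene=[(270,178),(300,373),(706,348),(640,155)],side=[(398,135),(153,128),(65,378),(378,388)])
for nm,D,z in(("bed",bed,.018),("pile",pile,.058)):
    for c in P:
        Q=np.array([atz(P[c],px(c,q),z)[:2] for q in D[c]])
        vx=Q[1]-Q[0]+Q[2]-Q[3]; vy=Q[3]-Q[0]+Q[2]-Q[1]
        print(nm,c,"centre",Q.mean(0).round(4),"len",np.hypot(*vx)/2,np.hypot(*vy)/2,"yaw",np.degrees(np.arctan2(vx[1],vx[0])),np.degrees(np.arctan2(-vy[0],vy[1])));print(Q.round(3).tolist())
for n,xy in dict(L=[(528,122),(470,346)],R=[(306,136),(480,190)],S=[(203,310),(281,105)]).items():
    print("nose",n,tri([ray(P[c],px(c,q)) for c,q in zip(P,xy)]).round(4))
E
```

```text
L [array([0.4819, 0.3325, 0.062 ]), array([0.4774, 0.3354, 0.062 ])] [0.4778 0.3331 0.0593]
R [array([0.4896, 0.2031, 0.062 ]), array([0.4851, 0.2079, 0.062 ])] [0.4852 0.2034 0.0585]
S [array([0.666 , 0.0899, 0.062 ]), array([0.6622, 0.0942, 0.062 ])] [0.6632 0.0898 0.0592]
bed scene centre [0.6141 0.2386] len 0.29486693841086953 0.35598834578419797 yaw 4.500927144822739 4.983738051591881
[[0.481, 0.049], [0.778, 0.073], [0.744, 0.427], [0.453, 0.405]]
bed side centre [0.6051 0.2451] len 0.29621068010966056 0.3586893415186383 yaw 5.121693126846318 4.442596416925764
[[0.471, 0.052], [0.767, 0.08], [0.738, 0.436], [0.444, 0.412]]
pile scene centre [0.6515 0.2874] len 0.1441749029006237 0.20745876159113966 yaw 1.656247705035574 2.003818725841134
[[0.583, 0.181], [0.727, 0.186], [0.72, 0.393], [0.575, 0.389]]
pile side centre [0.6438 0.2923] len 0.1481375030721232 0.20759440380265817 yaw 2.8581120108693527 3.6337226974648336
[[0.577, 0.185], [0.723, 0.192], [0.712, 0.4], [0.562, 0.392]]
nose L [0.5224 0.3374 0.0376]
nose R [0.5271 0.207  0.0374]
nose S [0.6597 0.1385 0.0392]
```

```bash
python3 -m handwheel '[[[0,0,0,-0.108,1],[0,0,0,-0.108,1],[0,0,0,-0.108,1],[0,0,0,-0.108,1],[0,0,0,-0.107,1],[0.0108,0.0238,0,0,1],[0.0108,0.0238,0,0,1],[0.0108,0.0238,0,0,1],[0.0108,0.0238,0,0,1],[0.0108,0.0238,0,0,1],[0.0108,0.0238,0,0,1],[0.0108,0.0238,0,0,1],[0.0108,0.0238,0,0,1],[0.0108,0.0238,0,0,1],[0.0108,0.0238,0,0,1],[0.0108,0.0238,0,0,1],[0.0108,0.0238,0,0,1],[0,0,0.02,0,1]]]'
python3 -m handwheel '[[[0,0,0.03,0,1],[0,0,0.03,0,1],[0,0,0.02,0,1],[0,0,0,0,1],[0,0,0,0,1]]]'
python3 - <<'E'
from plant import vision,telemetry
import cv2
print(telemetry.get_obs())
p=vision.snapshot("wrist"); cv2.imwrite("pics/w1.png",p["color"][:,:,::-1])
p=vision.snapshot("side"); cv2.imwrite("pics/s1.png",p["color"][200:400,180:420,::-1].repeat(3,0).repeat(3,1))
E
```

```text
clock: 2.85
tool_pos: [0.4529, 0.3305, 0.2273]
orientation: [-179.8, -0.3, 4.7]
force: [0.1, 0.8, 0.7]
opening: 0.0005
clock: 3.27
tool_pos: [0.4499, 0.3318, 0.1432]
orientation: [179.9, 0.1, 4.8]
force: [1.2, 0.0, 0.6]
opening: 0.0007
{'clock': 3.2667, 'joint_pos': array([ 5.64875405e+01,  1.47844996e+01, -2.17941546e+01,  2.25724089e-02,
       -5.35411416e+01,  3.82781175e+01]), 'qvel': array([ 0.06980739, -1.7312677 ,  2.27173732,  0.81592039, -0.63756576,
        0.06902484]), 'tau': array([-1.46140996e-01, -4.39757788e+01,  2.33475798e+01,  5.46010181e+00,
        2.52094511e-01, -1.39577089e-03]), 'tool_pos': array([0.44992793, 0.33184939, 0.14323182]), 'orientation': array([1.79894728e+02, 5.99826979e-02, 4.77903540e+00]), 'force': array([1.15906219, 0.01495267, 0.61396512]), 'moment': array([-0.00196795, -0.07146969,  0.02385604]), 'opening': 0.0006888056350690692}
```

View pics/w1.png

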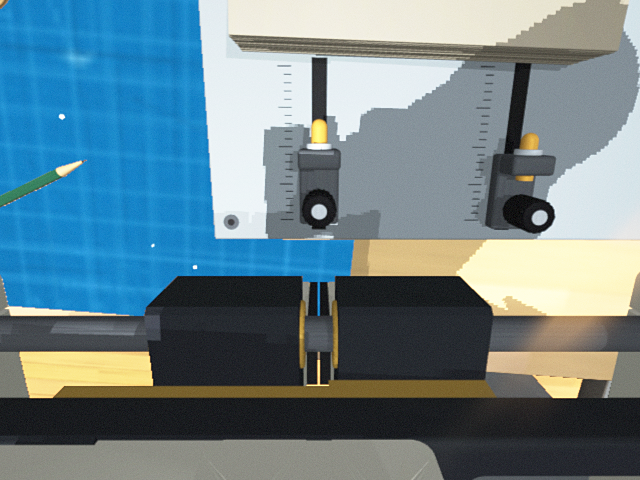

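View pics/s1.png

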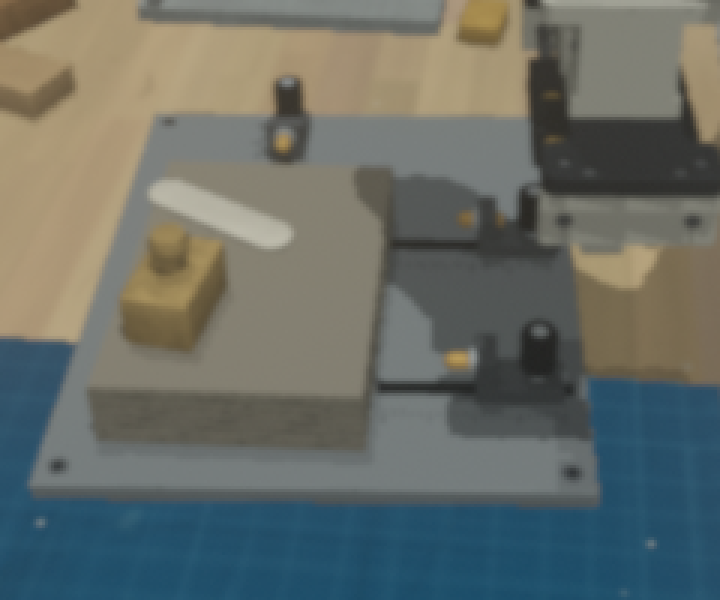

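```bash
cat >> h.py <<'E'
from scipy.spatial.transform import Rotation as Ro
def wT(p,o):
    T=np.eye(4);T[:3,:3]=Ro.from_euler("xyz",o["orientation"],degrees=True).as_matrix();T[:3,3]=o["tool_pos"]
    return T@p["tool_from_camera"]
def intool(o,X):
    return Ro.from_euler("xyz",o["orientation"],degrees=True).as_matrix().T@(X-o["tool_pos"])
E
python3 - <<'E'
from plant import vision,telemetry
from h import *
o=telemetry.get_obs();p=vision.snapshot("wrist");T=wT(p,o)
for n,xy,z in(("Lk",(319,211),.062),("Rk",(540,217),.062),("Ltip",(319,119),.039),("Rtip",(531,133),.039),("pileL top",(319,45),.058),("pileL bot",(319,55),.018),("pileR bot",(520,64),.018)):
    X=atz(p,xy,z,T);print(n,X.round(4),intool(o,X).round(4))
E
```

```text
Lk [0.4794 0.3352 0.062 ] [0.0285 0.0004 0.0832]
Rk [0.4868 0.2042 0.062 ] [0.025  0.1315 0.083 ]
Ltip [0.5321 0.3397 0.039 ] [0.0814 0.0004 0.1063]
Rtip [0.5348 0.2084 0.039 ] [0.0731 0.1314 0.1061]
pileL top [0.5692 0.3428 0.058 ] [0.1187 0.0003 0.0874]
pileL bot [0.5718 0.343  0.018 ] [0.1212 0.0004 0.1274]
pileR bot [0.5773 0.2141 0.018 ] [0.1159 0.1294 0.1272]
```

```bash
python3 -m handwheel '[[[0,0,0.025,0,1],[0,0,0.025,0,1],[0,0,0.025,0,1],[0,0,0.01,0,1],[0,0,0,0,1],[0,0,0,0,1],[0.003,0,0,0,1],[0.003,0,0,0,1],[0,0,0,0,1],[0,0,0,0,1],[0,0,0,0,1]]]'
for i in 1 2 3; do python3 -m handwheel '[[[0,0,0,0,1]]]'|grep -E "pos|force"; done
```

```text
clock: 4.33
tool_pos: [0.4562, 0.3329, 0.0591]
orientation: [-180.0, -0.0, 4.8]
force: [-0.1, -0.5, -0.6]
opening: 0.0003
tool_pos: [0.456, 0.3327, 0.0588]
force: [-0.1, 0.1, 0.2]
tool_pos: [0.456, 0.3327, 0.0587]
force: [-0.2, 0.5, -0.6]
tool_pos: [0.456, 0.3327, 0.0586]
force: [-0.1, 0.0, 0.1]
```

```bash

python3 -m handwheel '[[[0.001,0,0,0,1]]]'|grep -E "pos|force"
python3 -m handwheel '[[[0.001,0,0,0,1]]]'|grep -E "pos|force"
python3 -m handwheel '[[[0.001,0,0,0,1]]]'|grep -E "pos|force"
python3 -m handwheel '[[[0.001,0,0,0,1]]]'|grep -E "pos|force"
python3 -m handwheel '[[[0.001,0,0,0,1]]]'|grep -E "pos|force"
python3 -m handwheel '[[[0.001,0,0,0,1]]]'|grep -E "pos|force"
python3 -m handwheel '[[[0.001,0,0,0,1]]]'|grep -E "pos|force"
python3 -m handwheel '[[[0.001,0,0,0,1]]]'|grep -E "pos|force"
```

```text
tool_pos: [0.4568, 0.3328, 0.0585]
force: [-0.0, -0.3, 0.5]
tool_pos: [0.4579, 0.3329, 0.0585]
force: [-3.2, 0.2, 0.8]
tool_pos: [0.4587, 0.3329, 0.0584]
force: [-2.7, -0.4, 2.1]
tool_pos: [0.4597, 0.333, 0.0585]
force: [-2.6, 0.4, 1.8]
tool_pos: [0.4607, 0.333, 0.0585]
force: [-2.3, 0.3, 1.1]
tool_pos: [0.4618, 0.3331, 0.0585]
force: [-3.7, 1.4, 1.0]
tool_pos: [0.4629, 0.3332, 0.0584]
force: [-3.3, 1.6, 1.8]
tool_pos: [0.4639, 0.3333, 0.0585]
force: [-3.3, 1.0, 1.9]
```

```bash

python3 -m handwheel '[[[0.002,0,0,0,1],[0.002,0,0,0,1],[0.002,0,0,0,1],[0.002,0,0,0,1],[0.002,0,0,0,1],[0.002,0,0,0,1],[0.002,0,0,0,1],[0.002,0,0,0,1],[0.002,0,0,0,1],[0.002,0,0,0,1],[0.002,0,0,0,1],[0.001,0,0,0,1],[0,0,0,0,1]]]'|grep -E "pos|force"
python3 - <<'E'
from plant import vision,telemetry
import cv2
p=vision.snapshot("wrist"); cv2.imwrite("pics/w2.png",p["color"][:,:,::-1])
E
```

```text
tool_pos: [0.4872, 0.3353, 0.0585]
force: [-1.7, -0.5, 0.2]
```

View pics/w2.png

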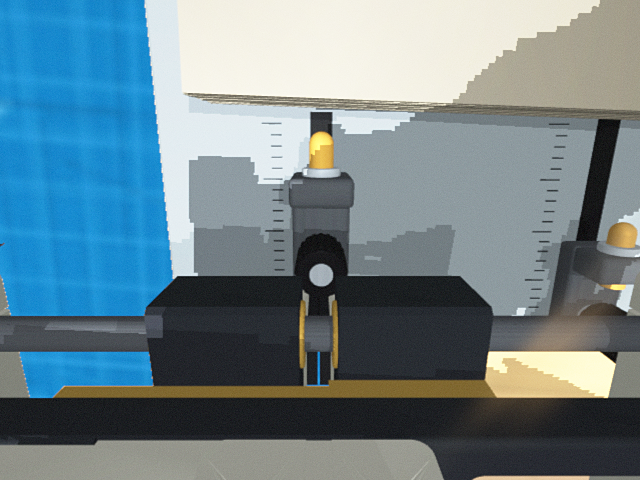

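```bash
python3 - <<'E'
from plant import vision,telemetry
from h import *
o=telemetry.get_obs();p=vision.snapshot("wrist");T=wT(p,o)
for n,xy,z in(("tip",(321,131),.039),("top",(321,99),.058),("bot",(321,110),.018)):
    print(n,intool(o,atz(p,xy,z,T)).round(4))
E
for i in 1 2; do python3 -m handwheel '[[[0,0,0,0,1]]]'|grep -E "pos|force"; done
```

```text
tip [0.0733 0.001  0.0196]
top [0.0837 0.0009 0.0006]
bot [0.0826 0.0011 0.0406]
tool_pos: [0.4871, 0.3353, 0.0586]
force: [-1.0, -0.2, -0.6]
tool_pos: [0.487, 0.3353, 0.0586]
force: [-1.0, -1.4, 0.4]
```

```bash

python3 -m handwheel '[[[0.001,0,0,0,1],[0.001,0,0,0,1],[0.001,0,0,0,1],[0.001,0,0,0,1],[0.001,0,0,0,1],[0.0005,0,0,0,1],[0.0005,0,0,0,1]]]'|grep -E "pos|force"
python3 -m handwheel '[[[0.0003,0,0,0,1]]]'|grep -E "pos|force"
python3 -m handwheel '[[[0.0003,0,0,0,1]]]'|grep -E "pos|force"
python3 -m handwheel '[[[0.0003,0,0,0,1]]]'|grep -E "pos|force"
python3 -m handwheel '[[[0.0003,0,0,0,1]]]'|grep -E "pos|force"
python3 - <<'E'
from plant import vision,telemetry
from h import *
p=vision.snapshot("wrist"); cv2.imwrite("pics/w3.png",cv2.resize(p["color"][80:200,240:400,::-1],None,fx=4,fy=4))
E
```

```text
tool_pos: [0.4929, 0.3358, 0.0585]
force: [-3.8, -0.4, 0.9]
tool_pos: [0.4932, 0.3358, 0.0585]
force: [-3.3, -0.9, 0.3]
tool_pos: [0.4935, 0.3358, 0.0585]
force: [-2.6, -0.5, 0.7]
tool_pos: [0.4937, 0.3358, 0.0585]
force: [-2.4, -0.4, 0.2]
tool_pos: [0.4941, 0.3358, 0.0586]
force: [-2.9, -0.7, -0.2]
```

View pics/w3.png

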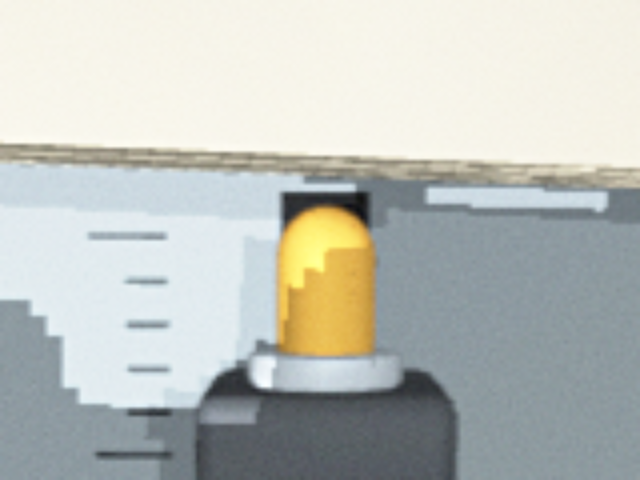

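```bash

python3 -m handwheel '[[[0.0003,0,0,0,1],[0.0003,0,0,0,1],[0.0003,0,0,0,1]]]'|grep -E "pos|force"
python3 -m handwheel '[[[0.0002,0,0,0,1]]]'|grep -E "pos|force"
python3 -m handwheel '[[[0.0002,0,0,0,1]]]'|grep -E "pos|force"
python3 -m handwheel '[[[0.0002,0,0,0,1]]]'|grep -E "pos|force"
python3 -m handwheel '[[[0.0002,0,0,0,1]]]'|grep -E "pos|force"
```

```text
tool_pos: [0.495, 0.3359, 0.0585]
force: [-3.1, -1.0, 0.4]
tool_pos: [0.4952, 0.336, 0.0586]
force: [-3.8, -0.3, 0.2]
tool_pos: [0.4954, 0.336, 0.0585]
force: [-2.3, -1.4, 0.8]
tool_pos: [0.4956, 0.336, 0.0586]
force: [-2.7, -1.4, 0.9]
tool_pos: [0.4958, 0.336, 0.0585]
force: [-2.5, -0.8, 0.8]
```

```bash

python3 -m handwheel '[[[0.0002,0,0,0,1]]]'|grep -E "pos|force"
python3 -m handwheel '[[[0.0002,0,0,0,1]]]'|grep -E "pos|force"
```

```text
tool_pos: [0.496, 0.336, 0.0586]
force: [-3.1, -1.8, 0.4]
tool_pos: [0.4962, 0.336, 0.0585]
force: [-3.0, -0.9, 0.0]
```

```bash

python3 - <<'E'
from plant import vision,telemetry
from h import *
p=vision.snapshot("wrist"); cv2.imwrite("pics/w4.png",cv2.resize(p["color"][80:200,240:400,::-1],None,fx=4,fy=4))
E
```

```text
(no output)
```

View pics/w4.png

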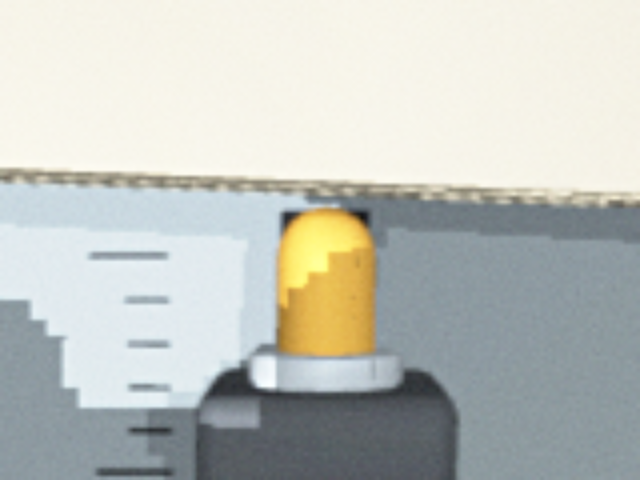

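```bash

python3 -m handwheel '[[[0.0002,0,0,0,1],[0.0002,0,0,0,1]]]'|grep -E "pos|force"
python3 -m handwheel '[[[0.0002,0,0,0,1]]]'|grep -E "pos|force"
python3 -m handwheel '[[[0.0002,0,0,0,1]]]'|grep -E "pos|force"
```

```text
tool_pos: [0.4965, 0.3361, 0.0585]
force: [-2.9, -1.1, 0.8]
tool_pos: [0.4968, 0.3361, 0.0586]
force: [-2.5, -1.0, 0.7]
tool_pos: [0.4969, 0.3361, 0.0586]
force: [-3.0, -2.2, -0.8]
```

```bash

python3 -m handwheel '[[[0.0002,0,0,0,1]]]'|grep -E "pos|force"
python3 -m handwheel '[[[0.0002,0,0,0,1]]]'|grep -E "pos|force"
```

```text
tool_pos: [0.4972, 0.3362, 0.0586]
force: [-2.9, -0.1, 0.2]
tool_pos: [0.4973, 0.3361, 0.0585]
force: [-2.8, -0.0, -0.2]
```

```bash

python3 -m handwheel '[[[0.0002,0,0,0,1]]]'|grep -E "clock|pos|force"
python3 -m handwheel '[[[0.0002,0,0,0,1]]]'|grep -E "pos|force"
```

```text
clock: 8.95
tool_pos: [0.4976, 0.3362, 0.0586]
force: [-3.8, -1.1, -0.1]
tool_pos: [0.4977, 0.3361, 0.0585]
force: [-3.8, -1.5, 1.1]
```

```bash

for i in 1 2 3; do python3 -m handwheel '[[[0,0,0,0,1]]]'|grep -E "force"; done
python3 - <<'E'
from plant import vision,telemetry
from h import *
p=vision.snapshot("wrist"); cv2.imwrite("pics/w5.png",cv2.resize(p["color"][80:200,240:400,::-1],None,fx=4,fy=4))
E
```

```text
force: [-3.3, -2.2, 0.6]
force: [-4.0, -0.9, 0.3]
force: [-3.3, -0.8, 0.7]
```

View pics/w5.png

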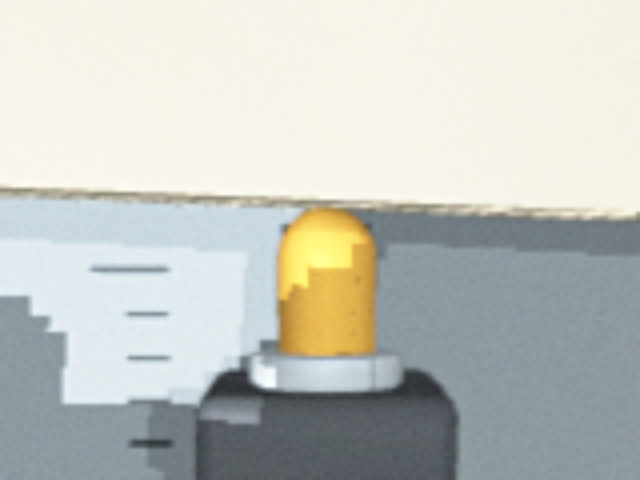

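```bash

python3 -m handwheel '[[[0.0002,0,0,0,1]]]'|grep -E "pos|force"
for i in 1 2 ; do python3 -m handwheel '[[[0,0,0,0,1]]]'|grep -E "force"; done
```

```text
tool_pos: [0.4978, 0.3362, 0.0585]
force: [-4.8, -1.4, 0.1]
force: [-4.7, -2.3, 1.1]
force: [-4.3, -1.1, 0.8]
```

```bash

python3 -m handwheel '[[[0.0002,0,0,0,1]]]'|grep -E "pos|force"
for i in 1 2 ; do python3 -m handwheel '[[[0,0,0,0,1]]]'|grep -E "force"; done
```

```text
tool_pos: [0.4979, 0.3362, 0.0585]
force: [-4.6, -1.9, 1.0]
force: [-5.1, -1.7, 1.6]
force: [-5.0, -1.9, 0.5]
```

```bash

python3 -m handwheel '[[[-0.001,0,0,0,1],[-0.003,0,0,0,1],[-0.008,0,0,0,1],[-0.02,0,0,0,1],[-0.02,0,0,0,1],[0,0.02,0,0,1],[0,0.03,0,0,1],[0,0.03,0,0,1],[0,0.03,0,0,1],[0,0.0206,0,0,1],[0,0,0,0,1],[0,0,0,0,1],[0,0,0,0,1]]]'|grep -E "clock|pos|force"
python3 - <<'E'
from plant import vision,telemetry
from h import *
o=telemetry.get_obs();print(o["force"])
p=vision.snapshot("wrist"); cv2.imwrite("pics/w6.png",p["color"][:,:,::-1])
E
```

```text
clock: 10.92
tool_pos: [0.4577, 0.2023, 0.059]
force: [0.6, 0.2, -0.3]
[ 0.61545507  0.18137578 -0.27903226]
```

View pics/w6.png

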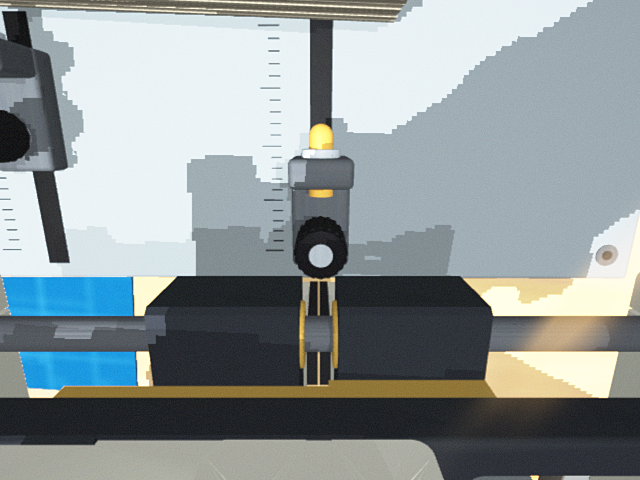

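```bash
python3 - <<'E'
from plant import vision,telemetry
from h import *
o=telemetry.get_obs();p=vision.snapshot("wrist");T=wT(p,o)
for n,xy,z in(("knob",(321,256),.062),("tip",(321,124),.039),("bot",(321,21),.018),("L: knob",(321,275),.062),("Ltip",(321,131),.039)):
    print(n,intool(o,atz(p,xy,z,T)).round(4))
E
python3 -m handwheel '[[[0.002,0,0,0,1],[0.002,0,0,0,1],[0.001,0,0,0,1],[0,0,0,0,1],[0,0,0,0,1]]]'|grep -E "clock|pos|force"
python3 -m handwheel '[[[0.001,0,0,0,1]]]'|grep -E "pos|force"
python3 -m handwheel '[[[0.001,0,0,0,1]]]'|grep -E "pos|force"
python3 -m handwheel '[[[0.001,0,0,0,1]]]'|grep -E "pos|force"
python3 -m handwheel '[[[0.001,0,0,0,1]]]'|grep -E "pos|force"
```

```text
knob [ 0.0279  0.001  -0.003 ]
tip [0.076 0.001 0.02 ]
bot [0.1184 0.0011 0.0411]
L: knob [ 0.0203  0.001  -0.003 ]
Ltip [0.0733 0.001  0.02  ]
clock: 11.43
tool_pos: [0.4621, 0.2023, 0.0584]
force: [-1.0, -0.2, 1.0]
tool_pos: [0.463, 0.2022, 0.0585]
force: [0.1, 0.3, 0.6]
tool_pos: [0.4642, 0.2023, 0.0585]
force: [-1.0, 1.0, -0.2]
tool_pos: [0.4652, 0.2024, 0.0586]
force: [-0.6, 0.3, -0.0]
tool_pos: [0.4658, 0.2023, 0.0584]
force: [-3.7, 0.1, 0.6]
```

```bash

python3 -m handwheel '[[[0.002,0,0,0,1],[0.002,0,0,0,1],[0.002,0,0,0,1],[0.002,0,0,0,1],[0.002,0,0,0,1],[0.002,0,0,0,1],[0.002,0,0,0,1],[0.002,0,0,0,1],[0.002,0,0,0,1],[0.002,0,0,0,1],[0.002,0,0,0,1],[0.002,0,0,0,1],[0.002,0,0,0,1],[0.002,0,0,0,1],[0.002,0,0,0,1],[0.002,0,0,0,1],[0.001,0,0,0,1],[0,0,0,0,1]]]'|grep -E "clock|pos|force"
python3 - <<'E'
from plant import vision,telemetry
from h import *
p=vision.snapshot("wrist"); cv2.imwrite("pics/w7.png",p["color"][:,:,::-1])
E
```

```text
clock: 13.27
tool_pos: [0.4993, 0.2051, 0.0585]
force: [-1.7, -1.7, -0.1]
```

View pics/w7.png

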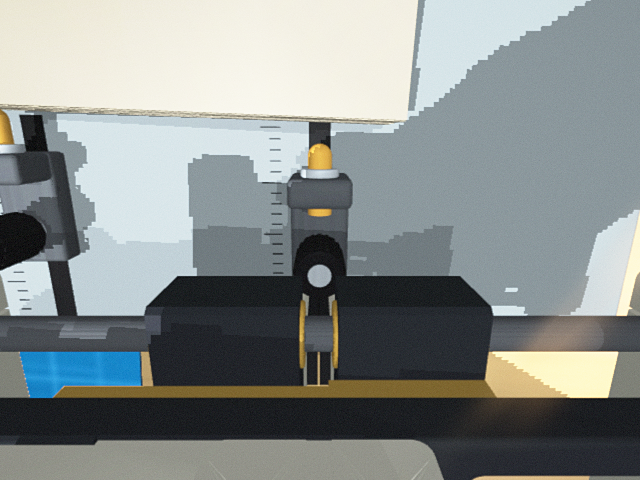

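```bash

python3 -m handwheel '[[[0.001,0,0,0,1],[0.001,0,0,0,1],[0.001,0,0,0,1],[0.001,0,0,0,1],[0.001,0,0,0,1],[0.001,0,0,0,1],[0.0005,0,0,0,1]]]'|grep -E "clock|pos|force"
python3 - <<'E'
from plant import vision,telemetry
from h import *
p=vision.snapshot("wrist"); cv2.imwrite("pics/w8.png",cv2.resize(p["color"][80:200,240:400,::-1],None,fx=4,fy=4))
E
```

```text
clock: 13.9
tool_pos: [0.5057, 0.2058, 0.0586]
force: [-2.3, -1.9, 0.1]
```

View pics/w8.png

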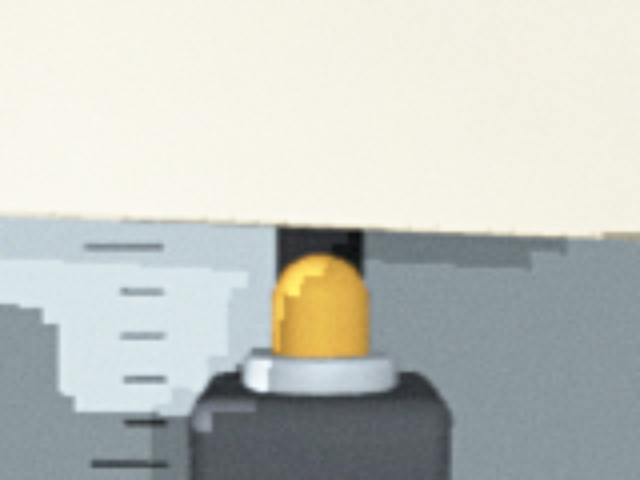

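```bash

python3 -m handwheel '[[[0.0003,0,0,0,1],[0.0003,0,0,0,1],[0.0003,0,0,0,1]]]'|grep -E "clock|pos|force"
python3 -m handwheel '[[[0.0002,0,0,0,1]]]'|grep -E "pos|force"
python3 -m handwheel '[[[0.0002,0,0,0,1]]]'|grep -E "pos|force"
python3 -m handwheel '[[[0.0002,0,0,0,1]]]'|grep -E "pos|force"
```

```text
clock: 14.2
tool_pos: [0.5064, 0.2058, 0.0585]
force: [-3.2, -1.5, -1.2]
tool_pos: [0.5066, 0.2059, 0.0586]
force: [-2.5, -1.6, -1.0]
tool_pos: [0.5068, 0.2059, 0.0586]
force: [-2.6, -1.6, 0.1]
tool_pos: [0.507, 0.2059, 0.0586]
force: [-1.2, -1.9, -0.3]
```

```bash

python3 -m handwheel '[[[0.0002,0,0,0,1]]]'|grep -E "pos|force"
python3 -m handwheel '[[[0.0002,0,0,0,1]]]'|grep -E "pos|force"
python3 -m handwheel '[[[0.0002,0,0,0,1]]]'|grep -E "pos|force"
python3 - <<'E'
from plant import vision,telemetry
from h import *
p=vision.snapshot("wrist"); cv2.imwrite("pics/w9.png",cv2.resize(p["color"][80:200,240:400,::-1],None,fx=4,fy=4))
E
```

```text
tool_pos: [0.5072, 0.2059, 0.0586]
force: [-2.8, -2.7, -1.7]
tool_pos: [0.5074, 0.2059, 0.0586]
force: [-1.8, -2.8, -0.8]
tool_pos: [0.5076, 0.2059, 0.0586]
force: [-2.6, -2.0, -0.1]
```

View pics/w9.png

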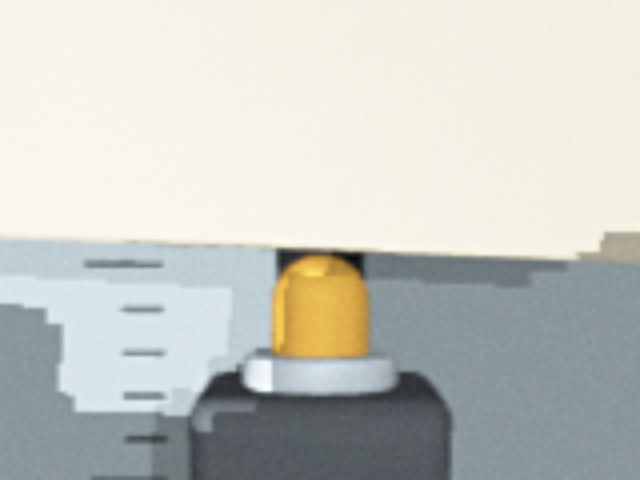

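```bash

python3 -m handwheel '[[[0.0002,0,0,0,1]]]'|grep -E "pos|force"
python3 -m handwheel '[[[0.0002,0,0,0,1]]]'|grep -E "pos|force"
python3 -m handwheel '[[[0.0002,0,0,0,1]]]'|grep -E "pos|force"
```

```text
tool_pos: [0.5078, 0.206, 0.0586]
force: [-3.2, -2.4, -0.8]
tool_pos: [0.508, 0.206, 0.0586]
force: [-2.9, -1.8, -1.0]
tool_pos: [0.5082, 0.206, 0.0586]
force: [-2.8, -1.9, 0.4]
```

```bash

python3 -m handwheel '[[[0.0002,0,0,0,1]]]'|grep -E "pos|force"
python3 -m handwheel '[[[0.0002,0,0,0,1]]]'|grep -E "pos|force"
python3 -m handwheel '[[[0,0,0,0,1]]]'|grep -E "clock|pos|force"
```

```text
tool_pos: [0.5083, 0.206, 0.0585]
force: [-2.6, -1.2, -0.8]
tool_pos: [0.5084, 0.206, 0.0585]
force: [-3.6, -1.1, 0.2]
clock: 15.25
tool_pos: [0.5085, 0.206, 0.0585]
force: [-3.8, -1.7, -1.3]
```

```bash

python3 -m handwheel '[[[0.0002,0,0,0,1]]]'|grep -E "pos|force"
python3 -m handwheel '[[[0,0,0,0,1]]]'|grep -E "clock|pos|force"
python3 -m handwheel '[[[0,0,0,0,1]]]'|grep -E "clock|pos|force"
```

```text
tool_pos: [0.5086, 0.206, 0.0585]
force: [-5.3, -2.0, 0.9]
clock: 15.42
tool_pos: [0.5086, 0.206, 0.0585]
force: [-5.2, -2.2, 0.7]
clock: 15.5
tool_pos: [0.5086, 0.206, 0.0585]
force: [-4.4, -2.1, 0.3]
```

```bash

python3 -m handwheel '[[[-0.001,0,0,0,1],[-0.003,0,0,0,1],[-0.008,0,0,0,1],[0,0,-0.02,0,1],[0,0,-0.03,0,1],[0,0,-0.03,0,1],[0,0,-0.02,0,1],[0.0197,0.0196,0,0,1],[0.0197,0.0196,0,0,1],[0.0197,0.0196,0,0,1],[0.0197,0.0196,0,0,1],[0.0197,0.0196,0,0,1],[0.0197,0.0196,0,0,1],[0.0197,0.0196,0,0,1],[0.0197,0.0196,0,0,1]]]'|grep -E "clock|pos|force|ori"
python3 -m handwheel '[[[0,0,0,-0.12,1],[0,0,0,-0.12,1],[0,0,0,-0.12,1],[0,0,0,-0.12,1],[0,0,0,-0.12,1],[0,0,0,-0.12,1],[0,0,0,-0.12,1],[0,0,0,-0.12,1],[0,0,0,-0.12,1],[0,0,0,-0.12,1],[0,0,0,-0.12,1],[0,0,0,-0.12,1],[0,0,0,-0.12,1],[0,0,0,-0.01,1],[0,0,0,0,1],[0,0,0,0,1]]]'|grep -E "clock|pos|force|ori"
python3 - <<'E'
from plant import vision,telemetry
from h import *
o=telemetry.get_obs(); print(o["joint_pos"],o["tool_pos"],o["orientation"])
p=vision.snapshot("wrist"); cv2.imwrite("pics/w10.png",p["color"][:,:,::-1])
p=vision.snapshot("side"); cv2.imwrite("pics/s10.png",p["color"][200:400,180:420,::-1].repeat(3,0).repeat(3,1))
E
```

```text
clock: 16.75
tool_pos: [0.6683, 0.0615, 0.1591]
orientation: [-180.0, -0.1, 4.8]
force: [-0.5, 1.3, -0.2]
clock: 18.08
tool_pos: [0.6671, 0.0622, 0.1588]
orientation: [179.9, -0.0, 94.5]
force: [-0.6, 0.4, 0.2]
[ 2.19648704e+01  2.34621242e+01 -6.39759998e+00  9.39665892e-03
 -6.00881611e+01  1.62548889e+02] [0.66708712 0.06217793 0.15883188] [ 1.79947840e+02 -7.85455870e-03  9.45184453e+01]
```

View pics/w10.png

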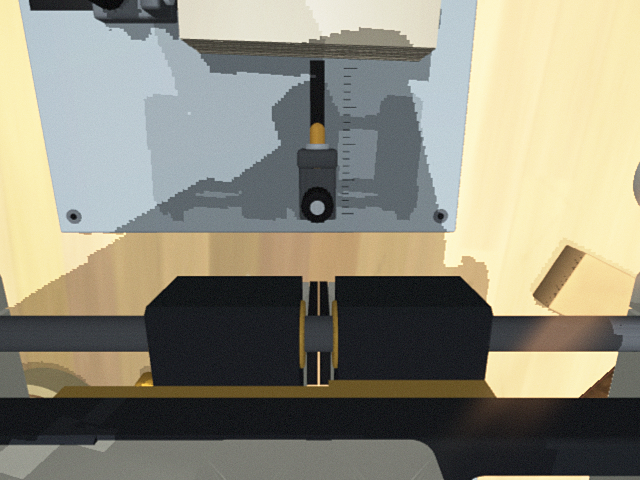

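View pics/s10.png

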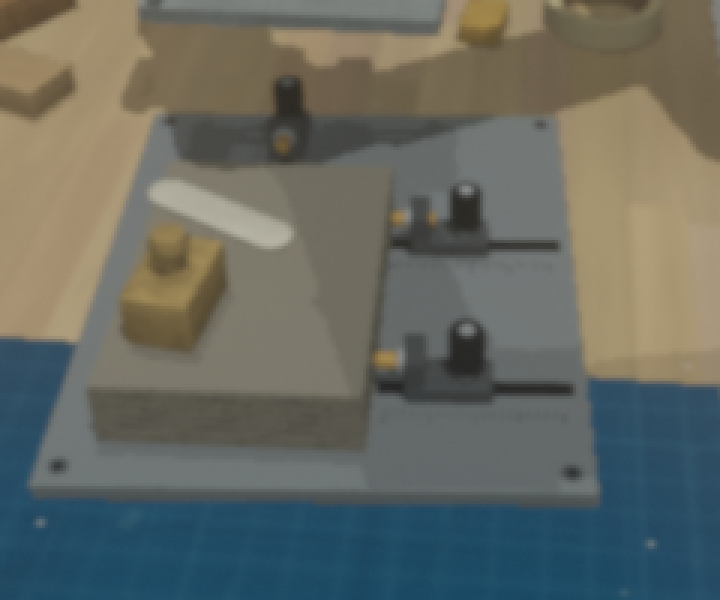

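```bash
python3 - <<'E'
from plant import vision,telemetry
from h import *
o=telemetry.get_obs();p=vision.snapshot("wrist");T=wT(p,o)
for n,xy,z in(("knob",(318,207),.062),("tip",(317,123),.039),("bot",(318,60),.018),("top",(318,42),.058)):
    print(n,intool(o,atz(p,xy,z,T)).round(4))
E
python3 -m handwheel '[[[0,0,0.03,0,1],[0,0,0.03,0,1],[0,0,0.025,0,1],[0,0,0.015,0,1],[0.002,0,0,0,1],[0.002,0,0,0,1],[0.001,0,0,0,1],[0,0,0,0,1],[0,0,0,0,1],[0,0,0,0,1]]]'|grep -E "clock|pos|force|ori"
python3 - <<'E'
from plant import vision
from h import *
p=vision.snapshot("wrist"); cv2.imwrite("pics/w11.png",p["color"][:,:,::-1])
E
```

```text
knob [0.0284 0.0001 0.0967]
tip [ 0.0794 -0.0006  0.1197]
bot [0.1205 0.     0.1407]
top [1.229e-01 1.000e-04 1.007e-01]
clock: 19.07
tool_pos: [0.6671, 0.0671, 0.0598]
orientation: [179.9, -0.0, 94.7]
force: [-0.9, 0.2, 0.6]
```

View pics/w11.png

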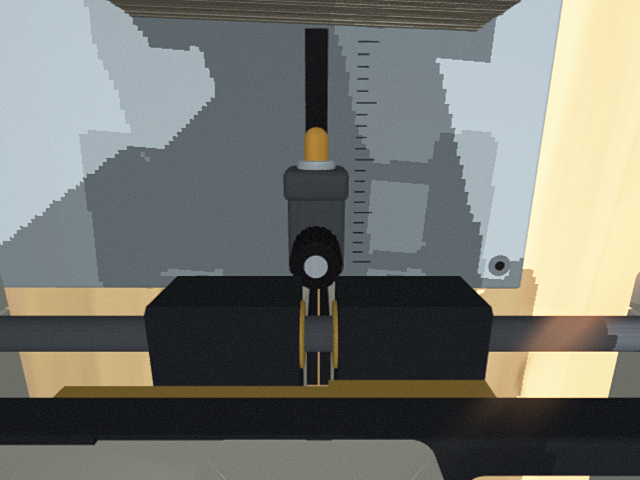

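```bash

python3 -m handwheel '[[[0.001,0,0,0,1]]]'|grep -E "pos|force"
python3 -m handwheel '[[[0.001,0,0,0,1]]]'|grep -E "pos|force"
python3 -m handwheel '[[[0.001,0,0,0,1]]]'|grep -E "pos|force"
python3 -m handwheel '[[[0.001,0,0,0,1]]]'|grep -E "pos|force"
python3 -m handwheel '[[[0.001,0,0,0,1]]]'|grep -E "pos|force"
```

```text
tool_pos: [0.6666, 0.0678, 0.0592]
force: [0.2, -0.0, 0.7]
tool_pos: [0.6664, 0.0689, 0.0589]
force: [0.1, -0.8, -0.4]
tool_pos: [0.6663, 0.0699, 0.0587]
force: [-0.8, -0.9, 0.5]
tool_pos: [0.6663, 0.0707, 0.0587]
force: [0.8, -3.6, 0.7]
tool_pos: [0.6662, 0.0715, 0.0586]
force: [1.3, -2.6, 1.1]
```

```bash

python3 -m handwheel '[[[0.002,0,0,0,1],[0.002,0,0,0,1],[0.002,0,0,0,1],[0.002,0,0,0,1],[0.002,0,0,0,1],[0.002,0,0,0,1],[0.002,0,0,0,1],[0.002,0,0,0,1],[0.002,0,0,0,1],[0.002,0,0,0,1],[0.002,0,0,0,1],[0.002,0,0,0,1],[0.002,0,0,0,1],[0.002,0,0,0,1],[0.001,0,0,0,1],[0,0,0,0,1]]]'|grep -E "clock|pos|force"
python3 - <<'E'
from plant import vision,telemetry
from h import *
p=vision.snapshot("wrist"); cv2.imwrite("pics/w12.png",p["color"][:,:,::-1])
E
```

```text
clock: 20.87
tool_pos: [0.6637, 0.1011, 0.0585]
force: [0.8, -1.2, 1.1]
```

View pics/w12.png

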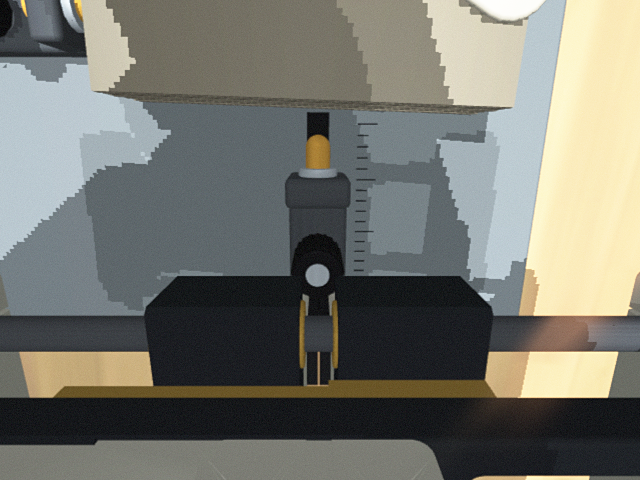

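```bash

python3 -m handwheel '[[[0.001,0,0,0,1],[0.001,0,0,0,1],[0.001,0,0,0,1],[0.001,0,0,0,1],[0.001,0,0,0,1],[0.001,0,0,0,1],[0.001,0,0,0,1],[0.0005,0,0,0,1]]]'|grep -E "clock|pos|force"
python3 - <<'E'
from plant import vision,telemetry
from h import *
p=vision.snapshot("wrist"); cv2.imwrite("pics/w13.png",cv2.resize(p["color"][80:200,240:400,::-1],None,fx=4,fy=4))
E
```

```text
clock: 21.58
tool_pos: [0.663, 0.1084, 0.0585]
force: [0.1, -3.0, 0.3]
```

View pics/w13.png

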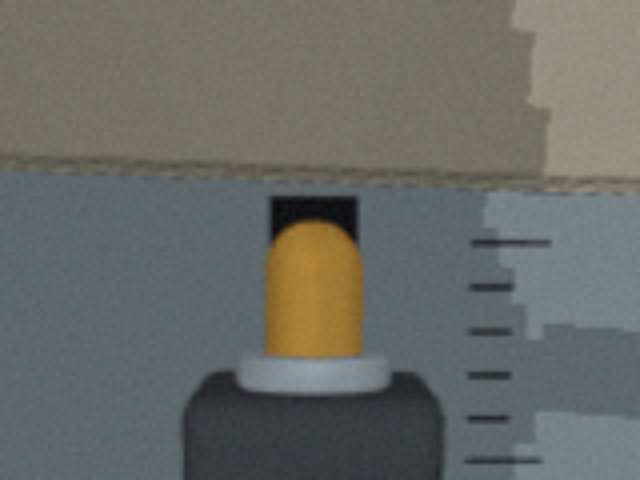

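```bash

python3 -m handwheel '[[[0.0008,0,0,0,1],[0.0008,0,0,0,1],[0.0004,0,0,0,1]]]'|grep -E "clock|pos|force"
python3 -m handwheel '[[[0.0002,0,0,0,1]]]'|grep -E "pos|force"
python3 -m handwheel '[[[0.0002,0,0,0,1]]]'|grep -E "pos|force"
python3 - <<'E'
from plant import vision,telemetry
from h import *
p=vision.snapshot("wrist"); cv2.imwrite("pics/w14.png",cv2.resize(p["color"][80:200,240:400,::-1],None,fx=4,fy=4))
E
```

```text
clock: 21.88
tool_pos: [0.6628, 0.1103, 0.0585]
force: [0.6, -3.7, -0.8]
tool_pos: [0.6628, 0.1105, 0.0585]
force: [0.3, -2.8, 0.9]
tool_pos: [0.6628, 0.1106, 0.0585]
force: [-0.7, -2.7, 0.4]
```

View pics/w14.png

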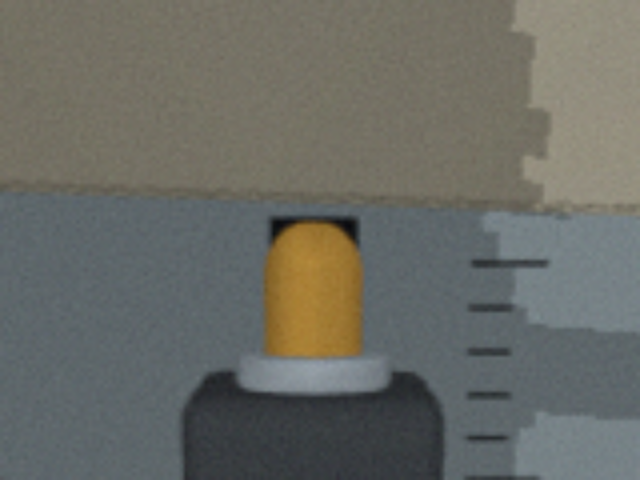

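```bash

python3 -m handwheel '[[[0.0003,0,0,0,1],[0.0003,0,0,0,1],[0.0002,0,0,0,1]]]'|grep -E "clock|pos|force"
python3 -m handwheel '[[[0.0002,0,0,0,1]]]'|grep -E "pos|force"
python3 -m handwheel '[[[0.0002,0,0,0,1]]]'|grep -E "pos|force"
```

```text
clock: 22.35
tool_pos: [0.6628, 0.1114, 0.0585]
force: [-1.0, -3.4, 0.0]
tool_pos: [0.6627, 0.1116, 0.0585]
force: [-1.0, -3.0, -0.7]
tool_pos: [0.6627, 0.1118, 0.0585]
force: [-0.0, -3.3, -0.5]
```

```bash

python3 -m handwheel '[[[0.0002,0,0,0,1]]]'|grep -E "pos|force"
python3 -m handwheel '[[[0.0002,0,0,0,1]]]'|grep -E "pos|force"
```

```text
tool_pos: [0.6627, 0.112, 0.0585]
force: [0.6, -3.3, 0.0]
tool_pos: [0.6627, 0.1122, 0.0585]
force: [0.0, -2.3, -0.5]
```

```bash

python3 -m handwheel '[[[0.0002,0,0,0,1]]]'|grep -E "pos|force"
python3 -m handwheel '[[[0.0002,0,0,0,1]]]'|grep -E "pos|force"
```

```text
tool_pos: [0.6627, 0.1124, 0.0585]
force: [-0.4, -2.9, 0.5]
tool_pos: [0.6627, 0.1126, 0.0585]
force: [0.1, -3.7, 0.3]
```

```bash

python3 -m handwheel '[[[0.0002,0,0,0,1]]]'|grep -E "pos|force"
python3 -m handwheel '[[[0,0,0,0,1]]]'|grep -E "pos|force"
```

```text
tool_pos: [0.6626, 0.1127, 0.0585]
force: [-1.1, -4.0, -0.8]
tool_pos: [0.6626, 0.1127, 0.0585]
force: [-0.0, -4.0, -0.6]
```

```bash

python3 -m handwheel '[[[0.0002,0,0,0,1]]]'|grep -E "pos|force"
python3 -m handwheel '[[[0,0,0,0,1]]]'|grep -E "pos|force"
python3 -m handwheel '[[[0,0,0,0,1]]]'|grep -E "pos|force"
```

```text
tool_pos: [0.6626, 0.1128, 0.0585]
force: [-0.0, -4.3, -0.5]
tool_pos: [0.6627, 0.1128, 0.0585]
force: [-0.2, -4.8, -0.3]
tool_pos: [0.6627, 0.1128, 0.0586]
force: [-0.8, -5.0, -0.3]
```

Side lay is in contact (force rises with commanded travel, position stalled). Back off and check all three.

```bash

python3 -m handwheel '[[[-0.001,0,0,0,1],[-0.003,0,0,0,1],[-0.008,0,0,0,1],[0,0,-0.01,0,1],[0,0,-0.03,0,1],[0,0,-0.03,0,1],[0,0,-0.02,0,1],[0,0,0,0,1],[0,0,0,0,1],[0,0,0,0,1]]]'|grep -E "clock|pos|force"
python3 - <<'E'
from plant import vision,telemetry
from h import *
p=vision.snapshot("wrist"); cv2.imwrite("pics/w15.png",p["color"][:,:,::-1])
p=vision.snapshot("side"); cv2.imwrite("pics/s15.png",p["color"][200:400,180:420,::-1].repeat(3,0).repeat(3,1))
p=vision.snapshot("scene"); cv2.imwrite("pics/c15.png",cv2.resize(p["color"][180:340,265:505,::-1],None,fx=3.3,fy=3.3,interpolation=cv2.INTER_CUBIC))
a=cv2.imread("pics/scene0.png")[:,:,::-1].astype(int); d=np.abs(a-p["color"]).max(2)[225:310,345:490]; print("pile-area diff px>60:",(d>60).sum())
E
```

```text
clock: 24.1
tool_pos: [0.6635, 0.1011, 0.1488]
force: [-0.1, -0.1, -0.4]
pile-area diff px>60: 406
```

View pics/w15.png

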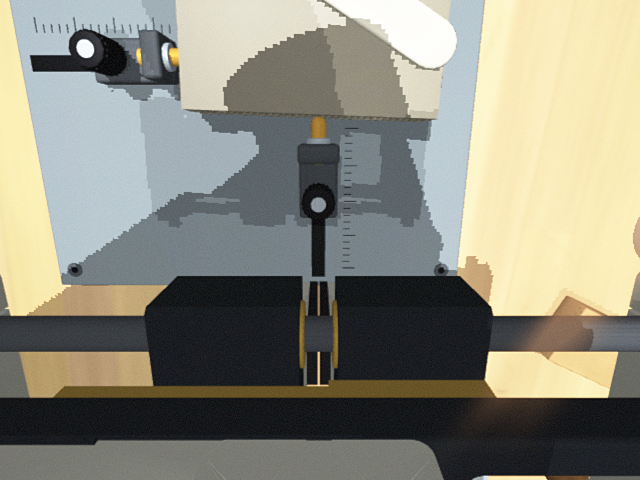

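View pics/s15.png

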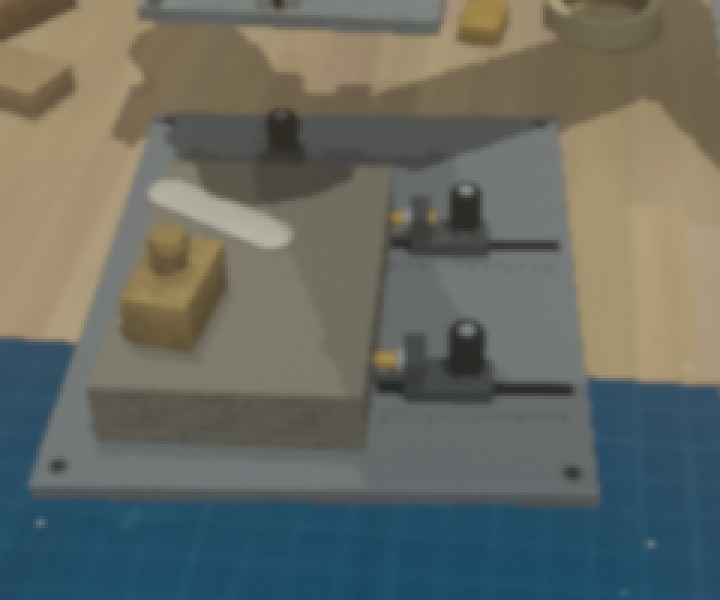

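View pics/c15.png

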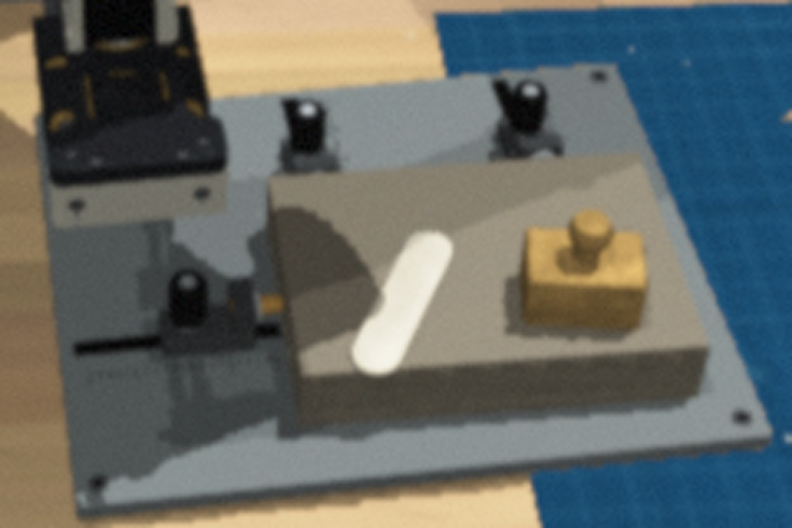

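```bash

python3 -m handwheel '[[[0,0,0,0.12,1],[0,0,0,0.12,1],[0,0,0,0.12,1],[0,0,0,0.12,1],[0,0,0,0.12,1],[0,0,0,0.12,1],[0,0,0,0.12,1],[0,0,0,0.12,1],[0,0,0,0.12,1],[0,0,0,0.12,1],[0,0,0,0.12,1],[0,0,0,0.12,1],[0,0,0,0.12,1],[0,0,0,0.01,1]]]'|grep -E "clock|pos|force|ori"
python3 -m handwheel '[[[-0.0195,-0.0147,0,0,1],[-0.0195,-0.0147,0,0,1],[-0.0195,-0.0147,0,0,1],[-0.0195,-0.0147,0,0,1],[-0.0195,-0.0147,0,0,1],[-0.0195,-0.0147,0,0,1],[-0.0195,-0.0147,0,0,1],[-0.0195,-0.0147,0,0,1],[0,0,0,0,1],[0,0,0,0,1],[0,0,0,0,1]]]'|grep -E "clock|pos|force|ori"
```

```text
clock: 25.42
tool_pos: [0.6633, 0.1009, 0.1475]
orientation: [180.0, 0.1, 4.4]
force: [-0.5, 0.7, -0.4]
clock: 26.33
tool_pos: [0.4986, 0.2054, 0.1485]
orientation: [180.0, -0.0, 4.9]
force: [0.4, 0.1, 0.5]
```

```bash

python3 -m handwheel '[[[0,0,0.03,0,1],[0,0,0.03,0,1],[0,0,0.02,0,1],[0,0,0.01,0,1],[0,0,0,0,1],[0,0,0,0,1],[0.002,0,0,0,1],[0.002,0,0,0,1],[0.002,0,0,0,1],[0.001,0,0,0,1],[0,0,0,0,1]]]'|grep -E "clock|pos|force"
python3 -m handwheel '[[[0.0005,0,0,0,1]]]'|grep -E "pos|force"
python3 -m handwheel '[[[0.0005,0,0,0,1]]]'|grep -E "pos|force"
python3 -m handwheel '[[[0.0005,0,0,0,1]]]'|grep -E "pos|force"
```

```text
clock: 27.25
tool_pos: [0.506, 0.2062, 0.0592]
force: [-0.0, -0.3, 0.6]
tool_pos: [0.5061, 0.206, 0.0589]
force: [-0.0, 0.1, 0.7]
tool_pos: [0.5064, 0.206, 0.0587]
force: [0.7, 0.2, -0.4]
tool_pos: [0.5069, 0.206, 0.0586]
force: [0.1, 0.6, -0.2]
```

```bash

python3 -m handwheel '[[[0.0004,0,0,0,1]]]'|grep -E "pos|force"
python3 -m handwheel '[[[0.0004,0,0,0,1]]]'|grep -E "pos|force"
python3 -m handwheel '[[[0.0004,0,0,0,1]]]'|grep -E "pos|force"
python3 -m handwheel '[[[0.0003,0,0,0,1]]]'|grep -E "pos|force"
```

```text
tool_pos: [0.5074, 0.206, 0.0586]
force: [-0.4, 0.2, -0.6]
tool_pos: [0.5077, 0.2061, 0.0585]
force: [0.2, 0.5, -0.6]
tool_pos: [0.5081, 0.2061, 0.0585]
force: [-0.5, 0.5, -0.3]
tool_pos: [0.5082, 0.206, 0.0584]
force: [-2.4, 1.0, 0.0]
```

```bash

python3 -m handwheel '[[[0.0002,0,0,0,1]]]'|grep -E "pos|force"
python3 -m handwheel '[[[0,0,0,0,1]]]'|grep -E "pos|force"
```

```text
tool_pos: [0.5083, 0.2061, 0.0584]
force: [-2.5, 0.1, 1.2]
tool_pos: [0.5083, 0.206, 0.0584]
force: [-1.4, 0.9, -0.1]
```

```bash

python3 -m handwheel '[[[0.0002,0,0,0,1]]]'|grep -E "pos|force"
python3 -m handwheel '[[[0.0002,0,0,0,1]]]'|grep -E "pos|force"
python3 -m handwheel '[[[0,0,0,0,1]]]'|grep -E "pos|force"
```

```text
tool_pos: [0.5084, 0.206, 0.0584]
force: [-3.2, 1.0, 0.9]
tool_pos: [0.5085, 0.206, 0.0584]
force: [-5.3, 1.2, 1.6]
tool_pos: [0.5085, 0.206, 0.0584]
force: [-4.6, 1.0, 2.1]
```

```bash

python3 -m handwheel '[[[-0.001,0,0,0,1],[-0.004,0,0,0,1],[-0.01,0,0,0,1],[-0.015,0,0,0,1],[0,-0.02,0,0,1],[0,-0.03,0,0,1],[0,-0.03,0,0,1],[0,-0.03,0,0,1],[0,-0.0206,0,0,1],[0,0,0,0,1],[0.01,0,0,0,1],[0.01,0,0,0,1],[0.005,0,0,0,1],[0.002,0,0,0,1],[0,0,0,0,1],[0,0,0,0,1]]]'|grep -E "clock|pos|force"
python3 -m handwheel '[[[0.0004,0,0,0,1]]]'|grep -E "pos|force"
```

```text
clock: 29.58
tool_pos: [0.4954, 0.3353, 0.0584]
force: [0.2, 0.3, 0.5]
tool_pos: [0.4955, 0.3355, 0.0585]
force: [-0.2, 0.7, -0.1]
```

```bash

python3 -m handwheel '[[[0.0004,0,0,0,1]]]'|grep -E "pos|force"
python3 -m handwheel '[[[0.0004,0,0,0,1]]]'|grep -E "pos|force"
python3 -m handwheel '[[[0.0004,0,0,0,1]]]'|grep -E "pos|force"
python3 -m handwheel '[[[0.0003,0,0,0,1]]]'|grep -E "pos|force"
python3 -m handwheel '[[[0.0003,0,0,0,1]]]'|grep -E "pos|force"
```

```text
tool_pos: [0.4959, 0.3359, 0.0586]
force: [0.5, -0.5, -0.7]
tool_pos: [0.4963, 0.3361, 0.0587]
force: [-0.3, 0.5, -0.1]
tool_pos: [0.4967, 0.3363, 0.0587]
force: [0.3, 0.6, 0.1]
tool_pos: [0.497, 0.3363, 0.0587]
force: [0.2, 0.6, -0.9]
tool_pos: [0.4973, 0.3363, 0.0586]
force: [-0.8, 0.2, 0.2]
```

```bash

python3 -m handwheel '[[[0.0003,0,0,0,1]]]'|grep -E "pos|force"
python3 -m handwheel '[[[0.0002,0,0,0,1]]]'|grep -E "pos|force"
python3 -m handwheel '[[[0,0,0,0,1]]]'|grep -E "pos|force"
```

```text
tool_pos: [0.4976, 0.3363, 0.0586]
force: [-1.0, 0.1, 0.8]
tool_pos: [0.4976, 0.3363, 0.0585]
force: [-2.0, 0.1, 1.0]
tool_pos: [0.4976, 0.3363, 0.0585]
force: [-1.6, 0.6, 0.3]
```

```bash

python3 -m handwheel '[[[0.0002,0,0,0,1]]]'|grep -E "pos|force"
python3 -m handwheel '[[[0.0002,0,0,0,1]]]'|grep -E "pos|force"
python3 -m handwheel '[[[0,0,0,0,1]]]'|grep -E "pos|force"
```

```text
tool_pos: [0.4977, 0.3363, 0.0585]
force: [-3.5, 0.9, 1.8]
tool_pos: [0.4979, 0.3363, 0.0585]
force: [-4.7, 0.9, 2.5]
tool_pos: [0.4978, 0.3363, 0.0585]
force: [-4.6, 1.4, 1.9]
```

```bash

python3 -m handwheel '[[[-0.001,0,0,0,1],[-0.004,0,0,0,1],[-0.01,0,0,0,1],[-0.015,0,0,0,1],[0,0,-0.02,0,1],[0,0,-0.03,0,1],[0,0,-0.03,0,1],[0,0,0,0,1],[0,0,0,0,1],[0,0,0,0,1],[0,0,0,0,1]]]'|grep -E "clock|pos|force"
python3 - <<'E'
from plant import vision,telemetry,place_of
from h import *
p=vision.snapshot("wrist"); w=p["color"]
q=vision.snapshot("scene")
a=cv2.imread("pics/scene0.png")[:,:,::-1]
g=lambda im:np.float32(cv2.cvtColor(np.ascontiguousarray(im),cv2.COLOR_RGB2GRAY))
# shift of the pile's far side, weight and folder against the first picture
for n,(x0,y0,x1,y1) in dict(pile=(350,250,480,310),weight=(418,238,468,285),folder=(365,245,410,298),tape=(155,180,220,235),wax=(175,228,215,255)).items():
    print(n,cv2.phaseCorrelate(g(a[y0:y1,x0:x1]),g(q["color"][y0:y1,x0:x1]),cv2.createHanningWindow((x1-x0,y1-y0),cv2.CV_32F)))
cv2.imwrite("pics/fin.png",np.hstack([cv2.resize(q["color"][180:340,265:505],(480,320)),cv2.resize(w,(320,320))])[:,:,::-1])
E
```

```text
clock: 31.5
tool_pos: [0.4676, 0.3332, 0.1376]
force: [-1.6, 0.5, -0.2]
pile ((0.6141331635477485, 0.019464392786368023), 0.9450797587265203)
weight ((-0.040586525091747205, -0.21867550051390694), 0.8984452096621195)
folder ((0.4739298720341907, 0.040105308144312346), 1.0190478232662374)
tape ((0.027870223862130672, 0.07595017333249388), 0.925881129724008)
wax ((-0.11290561309044023, 0.44583094097620446), 0.95107294232757)
```

View pics/fin.png

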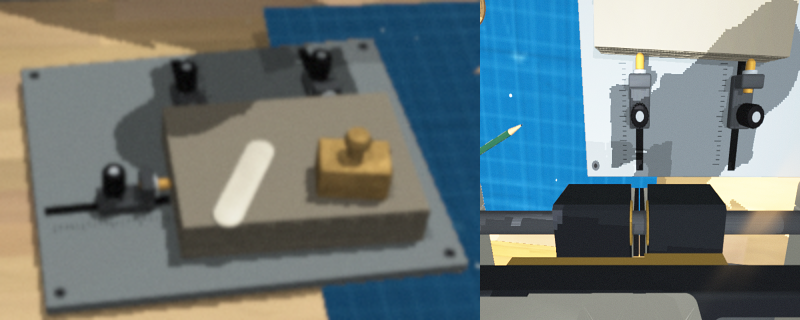

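```bash
python3 -c "
from plant import close_job
print(close_job())"
```

```text
the job is handed in; nothing more can be done
None
```

All three lays are set against the pile, and I handed the job in at about 31.5 s of the 54 s allowed. No verdict was reported.

I pushed each lay from behind its knob with the closed fingers. The last part went in 0.2 mm steps until the push rose from about 3 N of drag to about 5 N. That means roughly 2 N at each nose, well below the 9–10 N limits.

**Re-check of the front lays:** I pressed both again after setting the side lay. They met the same stiff resistance at almost the same tool positions (within about 0.1 mm) and did not start sliding at 3 N, so they were still touching. I did not press the side lay again. Its contact rests on the first feel and on the pictures.

**Final pictures:** All three noses sit against the boards, and the gripper is clear of everything.

**Movement against the first scene picture:**

| Thing | Apparent shift (pixels) |
|---|---|
| brass weight | 0.2 |
| masking tape | 0.1 |
| beeswax | 0.45 |
| bone folder | 0.5 |
| board pile | 0.6 |

The pile figure would be about 1 mm sideways if it were real, which is inside the 2 mm limit. I think it comes from the changed shadows, because the weight standing on the pile shows almost no sideways shift. I have no finer measurement to confirm that.

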